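# Raise the sash of a display case to its marker

### The job

Open the display case on the sideboard for dusting: with your fingertips beneath the wooden lip of its glass front window, gently push the window up until the lip is level with the brass marker on the post, then take your hand away and leave it standing there. Only push: do not pinch the lip, and do not shift the marker or disturb any of the ornaments.

Things in the scene. Friction and masses are not known exactly. Their poses are not given: they have to be found in the camera images.
- case: Fixed wooden display case, 350 mm wide (y), 160 deep (x), 383 tall, open back. Origin: centre of its underside, on the table; z up; its front faces its own -x, roughly the robot. Solid plinth to 85 mm height, front face at x = -80 mm (knobs to -91). Front posts at y = +-163 mm reach forward to x = -91 mm. The glass window slides vertically between them
- sash (a joint): Height of the sliding glass window (sash) above its lowest position, m: 0 fully down, 0.14 top stop; starts between 0 and 0.02. The sash is 300 mm wide, 127 tall, about 0.5 kg, with hidden counterweights: it stays wherever it is left, and a push of some 1.5 to 4 N, up or down, moves it slowly (light damping)
- lip_front (a point): Middle of the lip's rounded front edge, at mid thickness; moves with the sash; axes as the case's. With the sash down it is at x = -122, y = 0, z = 108 mm of the case. The lip is a level wooden ledge along the bottom of the sash, 296 mm wide (y), 16 thick, standing out in front of it; beneath it is free space to the table, no ornament within 100 mm of the middle
- mark (a point): Tip part of the brass marker, mid thickness: a collar on the front post at the robot's right (case -y), with a tongue 6 mm thick, 20 wide, pointing forward beside the lip's right end. At x = -122, y = -167 mm of the case, 183 to 233 mm above the table, different each time. The window is right when lip_front is at this height. The collar is held by friction only
- lip_under (a point): Middle of the flat underside of the lip, what the fingers push up on (the rules call the rounded front sash_c0, this underside sash_c1): 15 mm behind lip_front (case +x) and 8 mm below it. The front edge is a half round of 8 mm radius about lip_front; the underside runs back from it to the bottom rail of the sash, whose flat face is 37 mm behind lip_front and reaches 17 mm below it
- lip_top (a point): Middle of the upper face of the lip (sash_c2 in the rules), 15 mm behind lip_front and 8 mm above it. From 37 mm behind lip_front the sash rises to 110 mm above lip_front
- bird: Black bird figurine, 75 mm tall, on a 40 mm round foot, loose, in front of and left of the case; origin under its foot
- case_bird: Amber glass bird of the same shape, loose, inside the case; origin under its foot
- case_cup: Blue bowl, 70 mm wide, 50 mm tall, loose, inside the case; origin under it
- bangle: Brass bangle lying flat, 68 mm across, 12 mm tall, loose, in front of and right of the case; origin under its centre
- trinket_tray: Small wooden tray 90 x 120 x 30 mm with one divider, loose, to the right; origin under its centre
- candlestick: Green glass candlestick, 110 mm tall, foot 64 mm wide, loose, left of the case; origin under its foot
- jar: White jar with a brass cap, 50 mm wide, 60 mm tall, loose, right of the case; origin under it

How it is judged:
By the outcome, as a careful person would: the job done as asked, in the order asked, and still so for the second after the job is handed in, with the robot touching nothing.
It also fails if it takes over 35 s, if anything falls off the work surface, if the arm or the gripper's body presses on something with over 40 N, if the wrist force passes 120 N, or if a joint passes its speed limit or range.

### The arm

A 6-joint arm with a two-finger parallel gripper is mounted at the origin on the work surface. World frame = base frame: x ahead of the robot, y to its left, z up, the work surface at z = 0. Lengths are in m, angles in rad, forces in N, time in s.
With the tool pointing down it reaches from about 0.3 to 0.825 m from the base axis. Payload 5.4 kg.
Tool frame: the origin (TCP) lies at the very end of the fingers, on their centre line; the grasp point (between the pads) lies 19 mm behind it; z points along the fingers, x is the direction in which the jaws open and shut, and the axes are right-handed (so a half turn about z gives the same grasp; the last joint's range is limited). The gripper opens to 92 mm and grips with 3 to 60 N. Pads are 20 mm wide; open, the fingers measure 128 mm over their backs; the gripper's body (75 mm by 189 mm) begins 69 mm behind the grasp point.
Start: joints at [1.112, 0.158, 1.597, -0, 1.386, -0.21], TCP at [0.142, 0.557, 0.215] pointing down, gripper open.
Joint ranges: [-2.91, 2.91], [-0.94, 2.29], [0.18, 2.7], [-1.29, 4.43], [0.17, 2.64], [-3, 3]. Speed limits (rad/s): [2.57, 2.57, 3.14, 3.14, 3.14, 3.14].

### API

Orientations are given as a rotation vector (axis times angle).
In Python, from workcell import bot gives the robot as it stands. Calls block until the motion is done:
- bot.goto(position, orientation): joint-space move of the TCP to a pose.
- bot.line_to(position, rot=None, max_speed=0.15): straight line of the TCP; rot=None keeps the orientation; max_speed is the mean speed in m/s.
- bot.set_joints(angles): joint-space move.
- bot.set_gripper(opening, newtons=None): opening from 0.0 (shut) to 1.0 (fully open); newtons is the grip in N (None keeps the last); returns when the fingers have stopped.
- bot.hold(seconds).
- bot.inverse_kinematics(position, orientation): joint angles nearest the present ones, or None.
- bot.read_camera(name): name is "scene" or "side" or "wrist"; returns a dict with "pixels" (400x640x3 uint8, blue, green, red), "fx", "fy", "cx", "cy" (pixels), "R" (3x3) and "t" (3): a world point X has camera coordinates R X + t. Camera axes: x right, y down, z forward; pixel columns grow to the right and rows downward; lengths in m; the calibration is good to about 2 mm. The wrist camera is an equidistant fisheye: a pixel r from the principal point sees the ray r / f radians off the axis. A picture is of the moment at which its call begins. There is no depth.
A pose or a line that the arm cannot do raises bot.MotionError and nothing moves.
- bot.job_done(): hands the job in, once; it reports no verdict.
Readings, each from a call of its own:
- bot.current_clock(): time.
- bot.current_joints(): joint angles.
- bot.current_joint_vel(): joint speeds.
- bot.current_effort(): joint torques, N m.
- bot.current_ee_pos(): TCP position.
- bot.current_tool_rot(): TCP orientation.
- bot.current_contact_force(): force on the tool from outside, world axes, zero at the start.
- bot.current_ft_torque(): the same for the moment, N m.
- bot.current_opening(): opening from 0.0 (shut) to 1.0 (fully open).
Only numpy, scipy, OpenCV 4.12 (cv2) and the standard library are available. Lean on these libraries where they do the work, as an engineer would, in place of code of your own. Each camera call takes 0.05 s, during which the arm holds its last target.

## Working session

There is one attempt and no reset: what is moved stays moved. The work goes in short steps, each a Python script; the robot and the scene stay as the last script left them, time stands still between calls to the robot, and variables do not carry over. Pictures are saved under pics/ and viewed, and the job is handed in when it is done.

```bash
ls; mkdir -p pics
python3 - <<'E'
from workcell import bot
import cv2,pickle
print(bot.current_clock(),bot.current_ee_pos(),bot.current_tool_rot(),bot.current_opening())
d={}
for n in("scene","side","wrist"):
    c=bot.read_camera(n);d[n]=c
    cv2.imwrite(f"pics/{n}0.png",c["pixels"])
    print(n,c["fx"],c["fy"],c["cx"],c["cy"],c["R"],c["t"])
pickle.dump(d,open("cams0.pkl","wb"))
print(bot.current_clock())
E
```

```text
pics
0.0 [0.14131831 0.55671109 0.21363026] [ 2.479264    1.92816543 -0.00266918] 0.9985440279023067
scene 483.1701398999088 483.1701398999088 314.50596450212174 200.496928382943 [[ 0.41968367  0.90766964  0.00119951]
 [ 0.60108893 -0.27693774 -0.74966499]
 [-0.68011596  0.31534317 -0.66181642]] [-0.25797656 -0.24501719  1.73496411]
side 496.9742649373151 496.9742649373151 327.97472078270386 195.06444716139666 [[ 4.98042473e-01 -8.67152478e-01  5.24424993e-04]
 [-8.25756641e-01 -4.74451538e-01 -3.04994604e-01]
 [ 2.64725641e-01  1.51467220e-01 -9.52353934e-01]] [-0.2773637   0.50561887  1.16014039]
wrist 309.70691628693146 309.70691628693146 319.51528793539177 203.03003446392466 [[ 0.24676767  0.96907102 -0.00265931]
 [ 0.93800963 -0.23816704  0.25182214]
 [ 0.24340018 -0.06463602 -0.96776988]] [-0.57353217 -0.02741172  0.391209  ]
0.15
```

View pics/scene0.png

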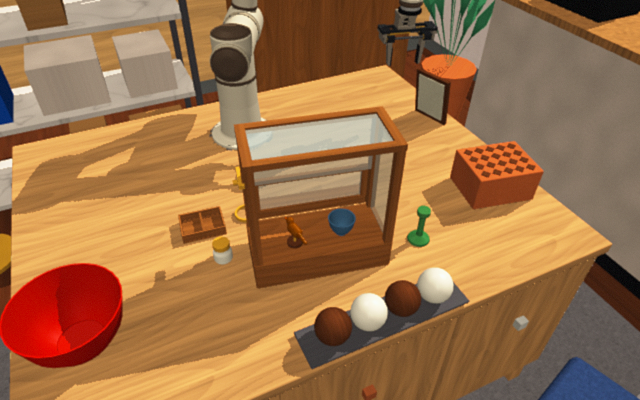

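View pics/side0.png

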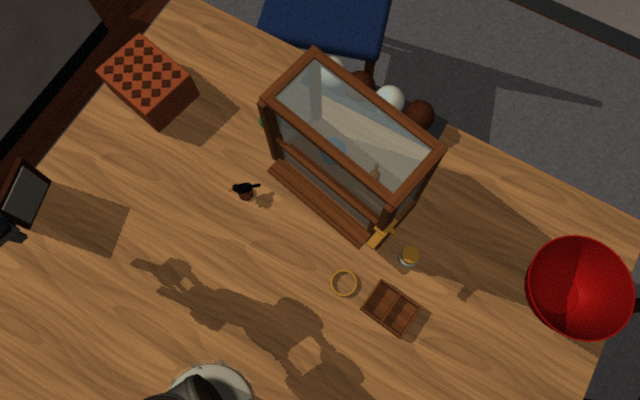

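View pics/wrist0.png

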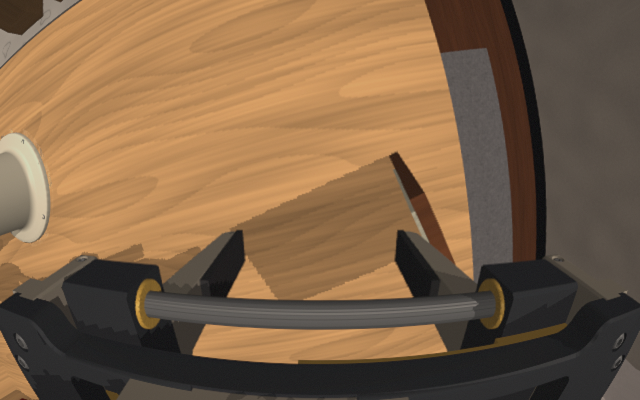

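The scene view looks at the case from behind, with the open back facing the camera. The side view looks down on it: roof corners near (313,47), (262,101), (443,147), (391,201), and the brass tongue near (380,236). I'll enlarge both.

Run:
```python
import cv2
s=cv2.imread("pics/side0.png");c=s[30:280,230:480]
cv2.imwrite("pics/side0z.png",cv2.resize(c[:150],None,fx=3.2,fy=3.2,interpolation=cv2.INTER_CUBIC))
cv2.imwrite("pics/side0y.png",cv2.resize(s[150:280,240:440],None,fx=4,fy=4,interpolation=cv2.INTER_CUBIC))
s=cv2.imread("pics/scene0.png")
cv2.imwrite("pics/scene0z.png",cv2.resize(s[100:290,215:425],None,fx=3.1,fy=3.1,interpolation=cv2.INTER_CUBIC))
```

```text
(no output)
```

View pics/side0z.png

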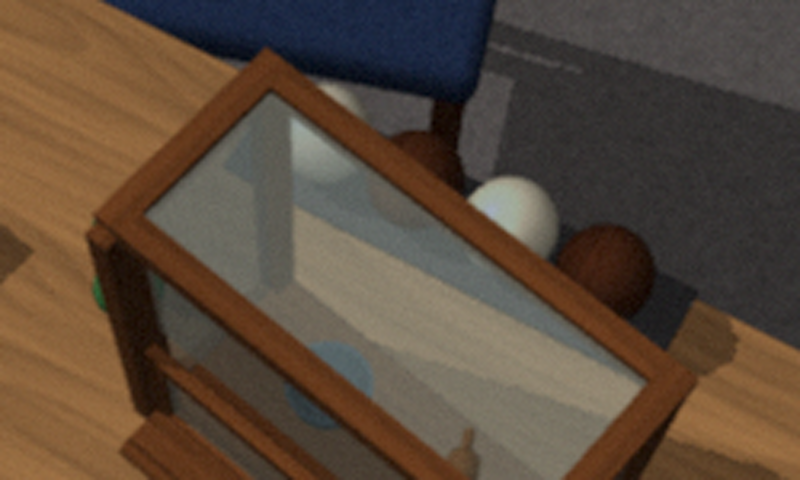

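View pics/side0y.png

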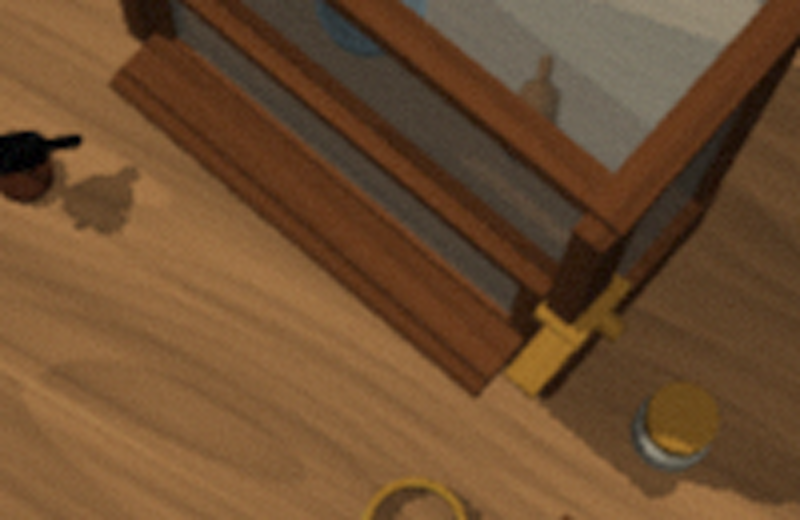

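View pics/scene0z.png

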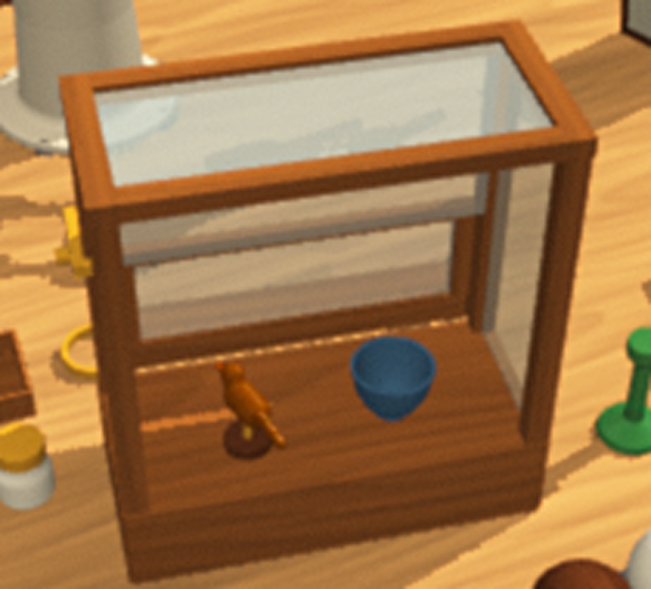

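```bash
cat > h.py <<'E'
import numpy as np,pickle
from scipy.spatial.transform import Rotation as Ro
def ray(c,u,v,fish=False):
    x=(u-c["cx"])/c["fx"];y=(v-c["cy"])/c["fy"]
    if fish:
        r=np.hypot(x,y);d=np.array([np.sin(r)*x/r,np.sin(r)*y/r,np.cos(r)]) if r>0 else np.array([0,0,1.])
    else: d=np.array([x,y,1.])
    R=np.array(c["R"]);o=-R.T@np.array(c["t"]);d=R.T@d
    return o,d/np.linalg.norm(d)
def onz(c,u,v,z,fish=False):
    o,d=ray(c,u,v,fish);return o+d*(z-o[2])/d[2]
def onplane(c,u,v,p0,n,fish=False):
    o,d=ray(c,u,v,fish);return o+d*(np.dot(np.array(p0)-o,n)/np.dot(d,n))
def tri(rs):
    A=np.zeros((3,3));b=np.zeros(3)
    for o,d in rs:
        P=np.eye(3)-np.outer(d,d);A+=P;b+=P@o
    X=np.linalg.solve(A,b);return X,[np.linalg.norm((np.eye(3)-np.outer(d,d))@(X-o)) for o,d in rs]
def proj(c,X,fish=False):
    p=np.array(c["R"])@X+c["t"]
    if fish:
        r=np.hypot(p[0],p[1]);th=np.arctan2(r,p[2]);return c["cx"]+c["fx"]*th*p[0]/r,c["cy"]+c["fy"]*th*p[1]/r
    return c["cx"]+c["fx"]*p[0]/p[2],c["cy"]+c["fy"]*p[1]/p[2]
E
python3 - <<'E'
from h import *
np.set_printoptions(precision=4,suppress=True)
d=pickle.load(open("cams0.pkl","rb"));S=d["side"];C=d["scene"]
side=dict(BL=(313.1,45.6),FL=(260.3,97.8),BR=(446.9,148.1),FR=(394.3,207))
sc=dict(FR=(235,125.2),FL=(382.7,107.1),BL=(407.3,146.8),BR=(242.4,167.7))
for k in side:
    print(k,onz(S,*side[k],.383),onz(C,*sc[k],.383),*tri([ray(S,*side[k]),ray(C,*sc[k])]))
print("base BR",onz(C,257.6,287.1,0),"BL",onz(C,389.8,262.9,0))
R=Ro.from_rotvec([2.479264,1.92816543,-0.00266918]).as_matrix()
W=d["wrist"];o=-np.array(W["R"]).T@W["t"];p=np.array([0.14131831,0.55671109,0.21363026])
print("cam in tool",R.T@(o-p));print("cam axes in tool (cols)",R.T@np.array(W["R"]).T)
E
```

```text
BL [0.7557 0.1496 0.383 ] [0.7651 0.1429 0.383 ] [0.7581 0.15   0.3774] [np.float64(0.001627830177764913), np.float64(0.0016278301777650323)]
FL [0.6004 0.1794 0.383 ] [0.6056 0.1788 0.383 ] [0.6017 0.1809 0.3802] [np.float64(0.000433121134213074), np.float64(0.0004331211342129892)]
BR [ 0.6869 -0.187   0.383 ] [ 0.6895 -0.1916  0.383 ] [ 0.6873 -0.189   0.3812] [np.float64(0.0020359236386871785), np.float64(0.0020359236386872136)]
FR [ 0.5328 -0.1541  0.383 ] [ 0.536  -0.1576  0.383 ] [ 0.5332 -0.1555  0.3811] [np.float64(0.001406407812922335), np.float64(0.001406407812922339)]
base BR [ 0.6821 -0.1884  0.    ] BL [0.7523 0.1548 0.    ]
cam in tool [-0.0001 -0.0716 -0.1703]
cam axes in tool (cols) [[ 1.     -0.0003 -0.0009]
 [ 0.0006  0.9677  0.2522]
 [ 0.0008 -0.2522  0.9677]]
```

```bash
cat >> h.py <<'E'
YAW=-np.deg2rad(11.5);CC=np.array([.644,-.003,0]);RC=Ro.from_euler('z',YAW).as_matrix()
def w(x,y,z): return CC+RC@np.array([x,y,z])
def cf(p): return RC.T@(np.array(p)-CC)
def tool(pitch=0,yaw=0):  # deg; pitch>0: fingers point up
    z=Ro.from_euler('zy',[YAW+np.deg2rad(yaw),-np.deg2rad(pitch)][::1]).as_matrix() if 0 else (Ro.from_euler('z',YAW+np.deg2rad(yaw))*Ro.from_euler('y',-np.deg2rad(pitch))).as_matrix()
    M=np.stack([-z[:,1],-z[:,2],z[:,0]],1)
    return Ro.from_matrix(M).as_rotvec()
E
python3 - <<'E'
from h import *
from workcell import bot
np.set_printoptions(precision=3,suppress=True)
d=pickle.load(open("cams0.pkl","rb"));S=d["side"];C=d["scene"]
for n,u,v in(("bird",246,196),("bangle",344,283),("tray",391,309),("jar",408,263)):
    p=onz(S,u,v,0);print(n,p,cf(p))
for s in(0,.01,.02):
    print(s,"lip L top/bot front",[np.round(proj(S,w(-.122-dx,.148,.108+s+dz)),1) for dx,dz in((0,.008),(.008,0),(0,-.008))],[np.round(proj(S,w(-.122-dx,-.148,.108+s+dz)),1) for dx,dz in((0,.008),(.008,0),(0,-.008))])
for z in(.183,.2,.215,.233): print(z,"mark side",proj(S,w(-.122,-.167,z)),"scene",proj(C,w(-.122,-.167,z)))
for pitch in(5,0,-10,-20):
  for yaw in (0,):
    for x in(-.30,-.25,-.2,-.16,-.10):
      r=[]
      for z in(.07,.09,.12,.22,.4):
        q=bot.inverse_kinematics(w(x,0,z),tool(pitch,yaw))
        r.append(None if q is None else np.round(q,2).tolist())
      print(pitch,yaw,x,r)
E
```

```text
bird [0.488 0.212 0.   ] [-0.196  0.179  0.   ]
bangle [ 0.417 -0.127  0.   ] [-0.198 -0.167  0.   ]
tray [ 0.419 -0.259  0.   ] [-0.169 -0.296  0.   ]
jar [ 0.543 -0.244 -0.   ] [-0.052 -0.256 -0.   ]
0 lip L top/bot front [array([268.7, 168.2]), array([266.8, 171.6]), array([269.4, 170.5])] [array([360.7, 246.5]), array([358.3, 249.7]), array([360.3, 247.9])]
0.01 lip L top/bot front [array([268.2, 166.7]), array([266.4, 170.2]), array([269., 169.])] [array([361. , 245.6]), array([358.5, 248.8]), array([360.5, 247. ])]
0.02 lip L top/bot front [array([267.8, 165.2]), array([265.9, 168.7]), array([268.5, 167.6])] [array([361.2, 244.7]), array([358.8, 248. ]), array([360.8, 246.1])]
0.183 mark side (np.float64(369.1947121140747), np.float64(245.81743792776638)) scene (np.float64(243.7629867936105), np.float64(181.88766723250114))
0.2 mark side (np.float64(369.81781035083816), np.float64(244.18955563628447)) scene (np.float64(243.12060513005545), np.float64(176.68446814659885))
0.215 mark side (np.float64(370.3833524434142), np.float64(242.71204229525136)) scene (np.float64(242.543907
[... 1829 characters left out ...]
-0.16 [[-0.17, 0.44, 2.62, 3.18, 1.31, -1.57], [-0.17, 0.31, 2.66, 3.18, 1.22, -1.58], None, None, None]
-10 0 -0.1 [[-0.18, 0.45, 2.5, 3.17, 1.21, -1.58], [-0.18, 0.35, 2.53, 3.17, 1.14, -1.58], [-0.18, 0.19, 2.58, 3.17, 1.02, -1.58], [-0.18, -0.36, 2.66, 3.19, 0.56, -1.61], None]
-20 0 -0.3 [None, None, None, None, None]
-20 0 -0.25 [None, None, None, None, None]
-20 0 -0.2 [None, None, None, None, None]
-20 0 -0.16 [[-0.17, 0.09, 2.69, 3.18, 0.86, -1.59], None, None, None, None]
-20 0 -0.1 [[-0.18, 0.19, 2.55, 3.17, 0.82, -1.58], [-0.18, 0.09, 2.57, 3.18, 0.74, -1.59], [-0.18, -0.07, 2.6, 3.18, 0.61, -1.59], [-0.18, -0.52, 2.62, 3.27, 0.18, -1.69], [-0.18, -0.84, 2.41, -0.07, 0.35, 1.64]]
```

```bash
cat >> h.py <<'E'
def fk(q,P,full=False):
    a0,h,a1,L1,a2,L2,d6,off,ly,a5=P
    T=np.eye(4);pts={}
    def rz(a): M=np.eye(4);M[:3,:3]=Ro.from_euler('z',a).as_matrix();return M
    def ry(a): M=np.eye(4);M[:3,:3]=Ro.from_euler('y',a).as_matrix();return M
    def tr(x,y,z): M=np.eye(4);M[:3,3]=[x,y,z];return M
    T=rz(q[0])@tr(a0,ly,h)@ry(q[1]);pts['sh']=T[:3,3]
    T=T@tr(a1,0,L1)@ry(q[2]);pts['el']=T[:3,3]
    T=T@tr(a2,0,L2)@rz(q[3])@ry(q[4]);pts['wr']=T[:3,3]
    T=T@tr(a5,0,0)@rz(q[5]+off)@tr(0,0,d6);pts['tcp']=T[:3,3]
    return (T,pts) if full else T
E
python3 - <<'E'
from h import *
from workcell import bot
from scipy.optimize import least_squares
np.set_printoptions(precision=4,suppress=True)
rng=np.random.default_rng(0);D=[]
q0=bot.current_joints();D.append((q0,bot.current_ee_pos(),bot.current_tool_rot()))
while len(D)<60:
    p=[rng.uniform(.1,.6),rng.uniform(-.3,.5),rng.uniform(.1,.5)]
    r=(Ro.from_rotvec([2.48,1.928,0])*Ro.from_rotvec(rng.normal(0,.5,3))).as_rotvec()
    q=bot.inverse_kinematics(p,r)
    if q is not None: D.append((np.array(q),np.array(p),r))
def res(P):
    o=[]
    for q,p,r in D:
        T=fk(q,P);o+=list(T[:3,3]-p)+list((.2*(T[:3,:3]-Ro.from_rotvec(r).as_matrix())).ravel())
    return np.array(o)
best=None
for off in(0,np.pi/2,np.pi,-np.pi/2):
    s=least_squares(res,[0,.35,0,.4,0,.4,.25,off,0,0]);print(off,s.cost,s.x)
    if best is None or s.cost<best.cost: best=s
pickle.dump(best.x,open("dh.pkl","wb"))
print(abs(res(best.x)).max())
E
```

```text
0 9.599999999999996 [ 0.      0.2981 -0.      0.3857  0.0478  0.5191  0.3221  0.      0.1199
  0.    ]
1.5707963267948966 1.9173209349445553e-29 [-0.      0.2981  0.      0.3857  0.0478  0.5191  0.3221  3.1416  0.1199
  0.    ]
3.141592653589793 1.3385478554732033e-18 [-0.      0.2981  0.      0.3857  0.0478  0.5191  0.3221  3.1416  0.1199
 -0.    ]
-1.5707963267948966 3.382707228250949e-28 [-0.      0.2981 -0.      0.3857  0.0478  0.5191  0.3221 -3.1416  0.1199
 -0.    ]
1.2212453270876722e-15
```

```bash
cat >> h.py <<'E'
try: P=pickle.load(open("dh.pkl","rb"))
except Exception: P=None
LO=np.array([-2.91,-.94,.18,-1.29,.17,-3]);HI=np.array([2.91,2.29,2.7,4.43,2.64,3])
def ik(p,r,seed):
    from scipy.optimize import least_squares
    Rm=Ro.from_rotvec(r).as_matrix()
    f=lambda q:(lambda T:np.r_[T[:3,3]-p,.2*(T[:3,:3]-Rm).ravel()])(fk(q,P))
    s=least_squares(f,np.clip(seed,LO+1e-3,HI-1e-3),bounds=(LO,HI),max_nfev=60)
    return s.x if s.cost<1e-10 else None
E
python3 - <<'E'
from h import *
np.set_printoptions(precision=3,suppress=True)
rng=np.random.default_rng(1)
for x,z in((-.17,.075),(-.17,.2),(-.10,.22)):
 for pitch in(2,):
  for yaw in(-20,0,20):
    sols=[]
    for k in range(25):
        q=ik(w(x,0,z),tool(pitch,yaw),rng.uniform(LO,HI))
        if q is not None and not any(abs(q-s).max()<.05 for s in sols): sols.append(q)
    for q in sols:
        pt=fk(q,P,True)[1];print(x,z,pitch,yaw,q,"el",pt['el'],"wr",pt['wr'])
E
```

```text
-0.17 0.075 2 -20 [ 0.34   0.732  2.318  4.031  1.548 -1.642] el [0.203 0.199 0.585] wr [0.203 0.199 0.064]
-0.17 0.075 2 0 [-0.162  0.794  2.509  3.181  1.767 -1.564] el [0.291 0.074 0.568] wr [0.162 0.095 0.064]
-0.17 0.075 2 0 [-1.918  1.9    2.509  1.493  1.441 -2.83 ] el [-0.012 -0.384  0.174] wr [0.162 0.095 0.064]
-0.17 0.075 2 20 [-0.952  0.856  2.558  2.018  1.727 -1.816] el [ 0.267 -0.168  0.551] wr [ 0.159 -0.017  0.064]
-0.17 0.2 2 -20 [ 0.34   0.193  2.496  4.07   1.325 -1.928] el [0.03  0.138 0.677] wr [0.203 0.199 0.189]
-0.1 0.22 2 -20 [ 0.225  0.197  2.395  3.981  1.22  -1.971] el [0.047 0.134 0.676] wr [0.272 0.185 0.209]
-0.1 0.22 2 0 [-0.174 -0.004  2.63   3.171  1.09  -1.585] el [0.019 0.118 0.684] wr [0.231 0.081 0.209]
-0.1 0.22 2 20 [-0.683 -0.052  2.675  2.255  1.262 -1.176] el [0.06  0.106 0.683] wr [ 0.228 -0.031  0.209]
-0.1 0.22 2 20 [-2.726  2.234  2.675  2.099  0.31   2.582] el [-0.23  -0.232  0.061] wr [ 0.228 -0.031  0.209]
```

```bash
cat >> h.py <<'E'
def bodypts(q):
    T,pt=fk(q,P,True)
    L=[('tcp',(0,0,0))]+[('b',(sx*.0945,sy*.0375,z)) for sx in(-1,1) for sy in(-1,1) for z in(-.088,-.2)]+[('cam',(0,-.09,-.17))]
    out=[(n,(T@np.r_[v,1])[:3]) for n,v in L]+[('wr',pt['wr']),('el',pt['el'])]
    return out
E
python3 - <<'E'
from h import *
np.set_printoptions(precision=3,suppress=True)
seed=np.array([.2,.5,2.4,3.7,1.6,-1.6])
for yaw in(-10,-15):
  for x,z in((-.17,.25),(-.17,.2),(-.17,.16),(-.17,.075),(-.10,.075),(-.1,.225)):
    q=ik(w(x,0,z),tool(2,yaw),seed);print(yaw,x,z,q,None if q is None else fk(q,P,True)[1]['wr'])
yaw=-12
A=np.array([1.112,.158,1.597,0,1.386,-.21])
B=ik(w(-.17,0,.18),tool(2,yaw),seed);print("B",B)
if B is not None:
  V=B.copy();V[0]=1.112
  for n,a,b in(("A-V",A,V),("V-B",V,B),("A-B",A,B)):
    print(n)
    for t in np.linspace(0,1,9):
        bp=bodypts(a+t*(b-a));m=np.array([p for n_,p in bp])
        print(np.round(t,2),"tcp",m[0],"minz",m[:,2].min(),bp[int(m[:,2].argmin())][0],"x",m[:,0].min(),m[:,0].max(),"y",m[:,1].min(),m[:,1].max(),"casex max",max(cf(p)[0] for p in m))
d=pickle.load(open("cams0.pkl","rb"));S=d["side"]
print("frame",onz(S,20,225,0),onz(S,47,180,.1),"box",onz(S,155,130,0))
E
```

```text
-10 -0.17 0.25 [ 0.154 -0.234  2.698  3.77   1.032 -1.948] [0.178 0.149 0.239]
-10 -0.17 0.2 [ 0.154  0.082  2.642  3.702  1.247 -1.789] [0.178 0.149 0.189]
-10 -0.17 0.16 [ 0.154  0.32   2.581  3.679  1.398 -1.693] [0.178 0.149 0.149]
-10 -0.17 0.075 [ 0.154  0.747  2.425  3.671  1.632 -1.556] [0.178 0.149 0.064]
-10 -0.1 0.075 [ 0.06   0.732  2.325  3.577  1.529 -1.607] [0.247 0.135 0.064]
-10 -0.1 0.225 [ 0.06   0.07   2.529  3.63   1.117 -1.816] [0.247 0.135 0.214]
-15 -0.17 0.25 [ 0.26  -0.126  2.617  3.961  1.13  -2.03 ] [0.189 0.175 0.239]
-15 -0.17 0.2 [ 0.26   0.139  2.569  3.902  1.284 -1.864] [0.189 0.175 0.189]
-15 -0.17 0.16 [ 0.26   0.346  2.516  3.878  1.397 -1.757] [0.189 0.175 0.149]
-15 -0.17 0.075 [ 0.26   0.735  2.374  3.864  1.581 -1.592] [0.189 0.175 0.064]
-15 -0.1 0.075 [ 0.151  0.733  2.276  3.757  1.498 -1.647] [0.258 0.161 0.064]
-15 -0.1 0.225 [ 0.151  0.124  2.466  3.82   1.161 -1.906] [0.258 0.161 0.214]
B [ 0.2    0.22   2.586  3.772  1.331 -1.767]
A-V
0.0 tcp [0.142 0.557 0.215] minz 0.21482612072023582 tcp x -0.08062412168720084 0.201178874030573 y 0.
[... 3879 characters left out ...]
0055 b x 0.0026519405470086035 0.4156478346780236 y 0.1415499150077274 0.6016192471089498 casex max -0.3251186322920739
0.75 tcp [0.473 0.454 0.329] minz 0.22009828998502995 wr x 0.021382668780752408 0.4864214725781094 y 0.14153523694317754 0.4748234371407295 casex max -0.22223005225491127
0.88 tcp [0.532 0.247 0.263] minz 0.17495781662748908 b x 0.04010576078295898 0.5320023434648313 y 0.11968017584031237 0.3302629785358826 casex max -0.15952154366479362
1.0 tcp [0.477 0.031 0.18 ] minz 0.13554294464576153 b x 0.058507238967326444 0.47741280021435395 y -0.021222941260982255 0.1977778135518684 casex max -0.1700000000001428
frame [0.127 0.68  0.   ] [0.259 0.63  0.1  ] box [0.524 0.535 0.   ]
```

Run:
```python
from h import *
from workcell import bot
import cv2
np.set_printoptions(precision=3,suppress=True)
B=ik(w(-.17,0,.18),tool(2,-12),[.2,.5,2.4,3.7,1.6,-1.6]);V=B.copy();V[0]=1.112
bot.set_gripper(0.0,10);print(bot.current_clock(),bot.current_opening())
bot.set_joints(V.tolist());print(bot.current_clock(),bot.current_contact_force())
bot.set_joints(B.tolist());print(bot.current_clock(),bot.current_ee_pos(),w(-.17,0,.18),bot.current_contact_force())
d={}
for n in("scene","side","wrist"):
    d[n]=bot.read_camera(n);cv2.imwrite(f"pics/{n}1.png",d[n]["pixels"])
d["tcp"]=bot.current_ee_pos();pickle.dump(d,open("cams1.pkl","wb"));print(bot.current_clock())
```

```text
1.4917 0.0037452404882955454
4.6417 [ 0.048 -0.818  0.065]
6.15 [0.477 0.031 0.18 ] [0.477 0.031 0.18 ] [-0.167 -0.108  0.796]
6.3
```

View pics/wrist1.png

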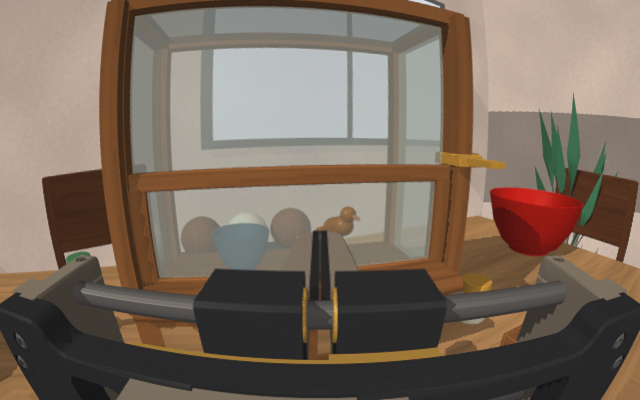

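View pics/side1.png

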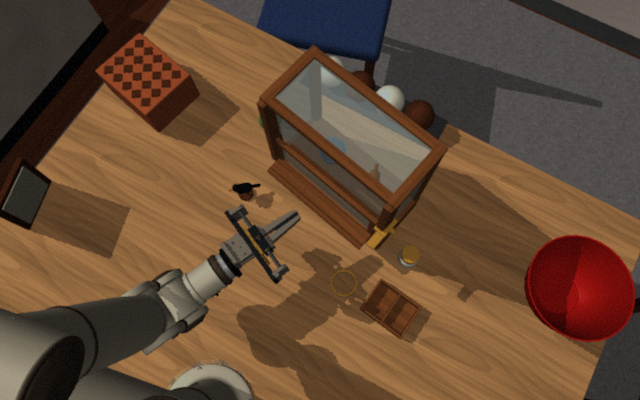

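View pics/scene1.png

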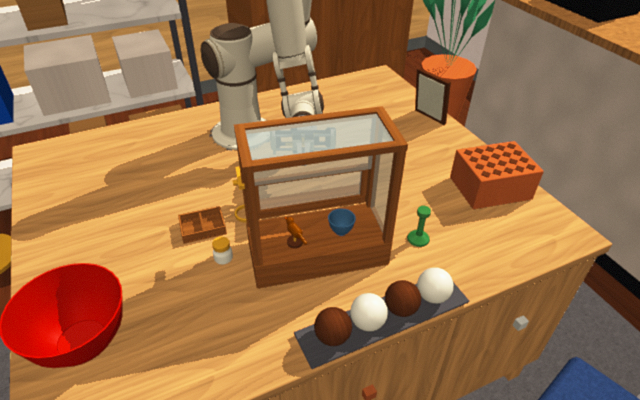

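Run:
```python
import cv2,numpy as np
s=cv2.imread("pics/scene1.png");w_=cv2.imread("pics/wrist1.png")
a=cv2.resize(s[20:150,200:360],(640,520),interpolation=cv2.INTER_CUBIC)
cv2.imwrite("pics/z1a.png",a)
b=cv2.resize(w_[130:200,420:520],(800,560),interpolation=cv2.INTER_CUBIC)
cv2.imwrite("pics/z1b.png",b)
sd=cv2.imread("pics/side1.png");cv2.imwrite("pics/z1c.png",cv2.resize(sd[200:380,120:320],(660,594),interpolation=cv2.INTER_CUBIC))
```

```text
(no output)
```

View pics/z1a.png

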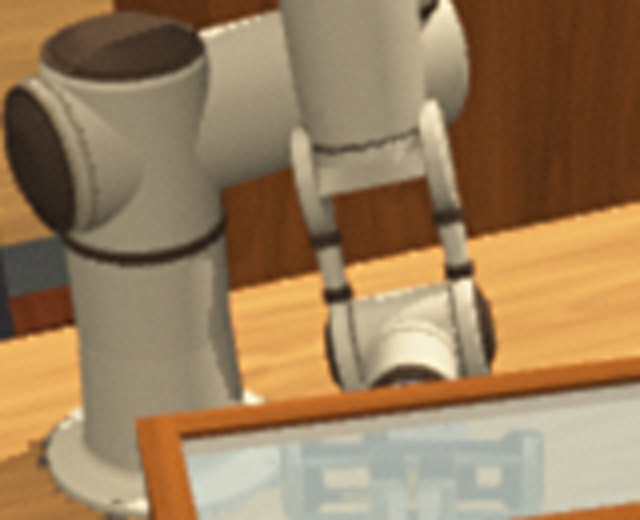

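View pics/z1b.png

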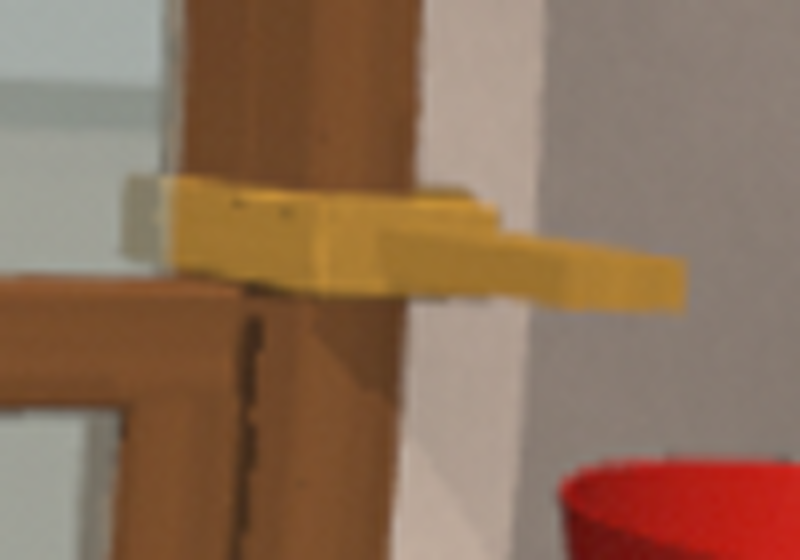

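View pics/z1c.png

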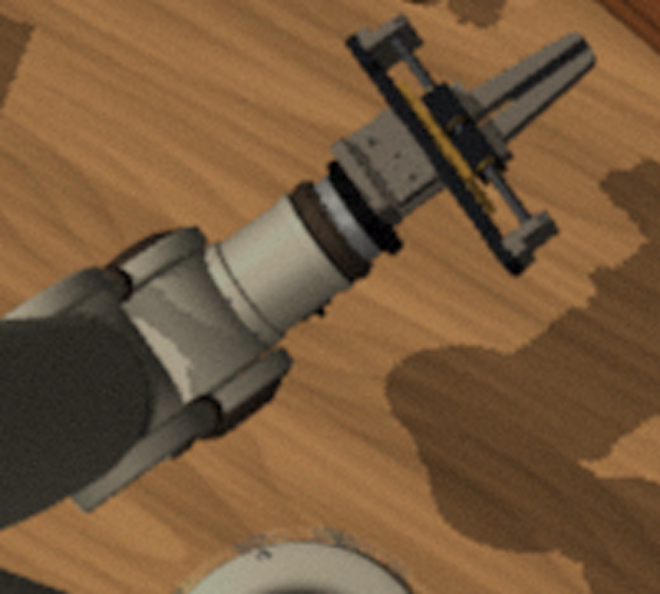

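Run:
```python
from h import *
np.set_printoptions(precision=4,suppress=True)
d=pickle.load(open("cams1.pkl","rb"));W=d["wrist"];d0=pickle.load(open("cams0.pkl","rb"))
n=RC[:,0]
for X in(-.122,-.13,-.14):
  for u,v in((420+565/8,130+272/8),(420+686/8,130+285/8)):
    print(X,cf(onplane(W,u,v,w(X,0,0),n,True)))
print("cam",cf(-np.array(W["R"]).T@W["t"]))
# post outer edges (plane x=-.091), sash features
for nm,u,v in(("Rpost outer",420+410/8,130+330/8),("Rpost inner",420+180/8,130+100/8)):
    print(nm,cf(onplane(W,u,v,w(-.091,0,0),n,True)))
o,dd=ray(W,420+625/8,130+279/8,True)
for nm,(u,v) in dict(side=(370.8,245.5)).items(): print(tri([(o,dd),ray(d0["side"],u,v)]))
for k,(u,v) in dict(a=(507/4+240,375/4+150),b=(540/4+240,398/4+150)).items(): print(k,[cf(onz(d0["side"],u,v,z)) for z in(.19,.2,.21)])
```

```text
-0.122 [-0.122  -0.1711  0.2245]
-0.122 [-0.122  -0.1925  0.2235]
-0.13 [-0.13   -0.1635  0.2253]
-0.13 [-0.13   -0.1841  0.2242]
-0.14 [-0.14   -0.154   0.2262]
-0.14 [-0.14   -0.1736  0.2252]
cam [-0.3399  0.0362  0.2449]
Rpost outer [-0.091  -0.1734  0.2137]
Rpost inner [-0.091  -0.1351  0.241 ]
(array([ 0.4831, -0.1468,  0.2249]), [np.float64(0.0010479879332291882), np.float64(0.0010479879332292736)])
a [array([-0.1235, -0.1606,  0.19  ]), array([-0.1257, -0.1614,  0.2   ]), array([-0.1278, -0.1622,  0.21  ])]
b [array([-0.1214, -0.1823,  0.19  ]), array([-0.1236, -0.1829,  0.2   ]), array([-0.1257, -0.1835,  0.21  ])]
```

Run:
```python
from h import *
from workcell import bot
import cv2
np.set_printoptions(precision=3,suppress=True)
r=tool(2,-12)
for p,v in((w(-.17,0,.12),.12),(w(-.17,0,.095),.08),(w(-.17,0,.08),.05)):
    bot.line_to(p.tolist(),r.tolist(),v);print(bot.current_clock(),bot.current_ee_pos(),bot.current_contact_force(),bot.current_effort())
d={}
for n in("side","wrist"):
    d[n]=bot.read_camera(n);cv2.imwrite(f"pics/{n}2.png",d[n]["pixels"])
pickle.dump(d,open("cams2.pkl","wb"));print(bot.current_clock())
```

```text
6.95 [0.477 0.031 0.12 ] [ 0.195 -0.082 -0.354] [ -0.051 -23.549  -4.002  -0.249   3.8     0.024]
7.4083 [0.478 0.031 0.096] [ 0.152  0.456 -0.091] [ -0.043 -25.356  -1.683  -0.098   3.814   0.024]
7.8583 [0.477 0.031 0.08 ] [ 0.078 -0.105  0.384] [ -0.025 -26.414  -0.376  -0.015   3.823   0.02 ]
7.9583
```

View pics/wrist2.png

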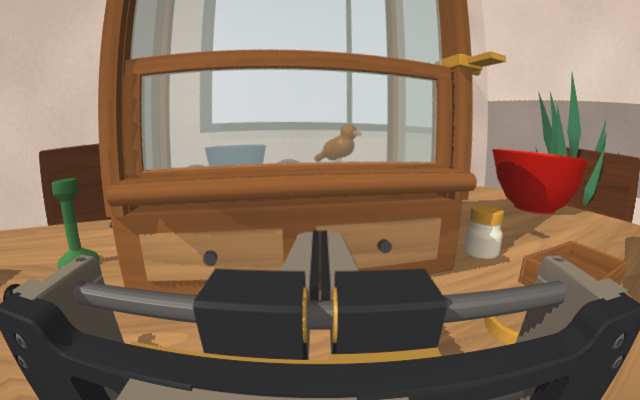

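View pics/side2.png

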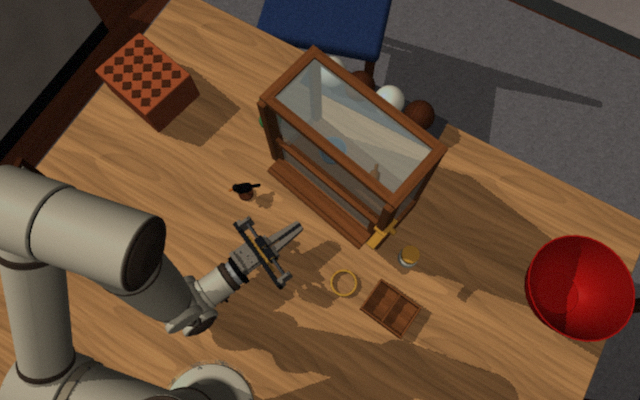

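Run:
```python
from h import *
import cv2
np.set_printoptions(precision=4,suppress=True)
d=pickle.load(open("cams2.pkl","rb"));W=d["wrist"];im=W["pixels"]
cv2.imwrite("pics/z2a.png",cv2.resize(im[150:250,280:360],(640,800)[:2][::1] if 0 else (480,600),interpolation=cv2.INTER_CUBIC))
cv2.imwrite("pics/z2b.png",cv2.resize(im[150:220,400:500],(800,560),interpolation=cv2.INTER_CUBIC))
```

```text
(no output)
```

View pics/z2a.png

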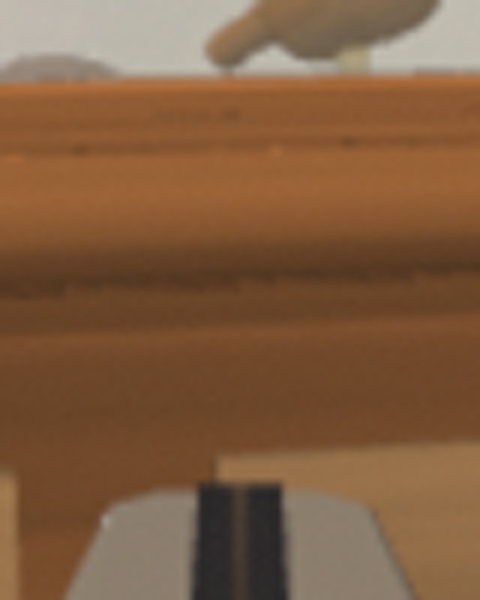

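View pics/z2b.png

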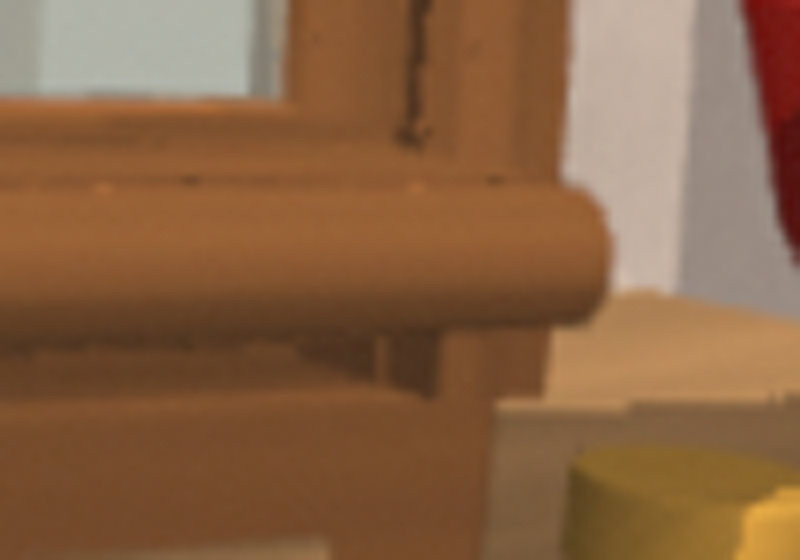

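Run:
```python
from h import *
np.set_printoptions(precision=4,suppress=True)
d=pickle.load(open("cams2.pkl","rb"));W=d["wrist"];n=RC[:,0]
for nm,u,v,X,off in(("bot mid",320,150+280/6,-.125,.0075),("top mid junction",320,150+150/6,-.085,-.008),("bot right",470,150+325/8,-.125,.0075),("top right junc",470,150+187/8,-.085,-.008)):
    p=cf(onplane(W,u,v,w(X,0,0),n,True));print(nm,p,"lip_front z",p[2]+off)
print("right end",cf(onplane(W,476.5,182,w(-.122,0,0),n,True)))
print("left end",cf(onplane(W,108,195,w(-.122,0,0),n,True)))
# mark again from this picture: tip face ~ (505,58)
print(cf(onplane(W,497,60,w(-.13,0,0),n,True)))
```

```text
bot mid [-0.125  -0.0103  0.1009] lip_front z 0.10838927887477345
top mid junction [-0.085  -0.0189  0.1113] lip_front z 0.10333328471017911
bot right [-0.125  -0.1457  0.1012] lip_front z 0.10869851277565026
top right junc [-0.085  -0.1776  0.1112] lip_front z 0.10319598680834793
right end [-0.122  -0.1553  0.1083]
left end [-0.122   0.1495  0.1089]
[-0.13   -0.1714  0.2212]
```

Run:
```python
from h import *
from workcell import bot
import cv2
np.set_printoptions(precision=3,suppress=True)
r=tool(2,-12).tolist()
X=-.107
bot.line_to(w(X,0,.08).tolist(),r,.06);print(bot.current_clock(),bot.current_ee_pos(),bot.current_contact_force())
for z,v in((.088,.03),(.094,.02),(.102,.02)):
    bot.line_to(w(X,0,z).tolist(),r,v);print(z,bot.current_clock(),bot.current_ee_pos(),bot.current_contact_force(),bot.current_ft_torque())
d={}
for n in("wrist",):
    d[n]=bot.read_camera(n);cv2.imwrite(f"pics/{n}3.png",d[n]["pixels"])
pickle.dump(d,open("cams3.pkl","wb"));print(bot.current_clock())
```

```text
9.1583 [0.539 0.018 0.08 ] [ 0.57  -0.31  -0.391]
0.088 9.575 [0.539 0.018 0.088] [0.232 0.969 0.778] [0.145 0.474 0.046]
0.094 10.025 [0.539 0.018 0.094] [-0.178  0.441 -2.698] [0.311 0.721 0.028]
0.102 10.575 [0.539 0.018 0.102] [-0.494 -0.439 -0.782] [ 0.228  0.59  -0.057]
10.625
```

View pics/wrist3.png

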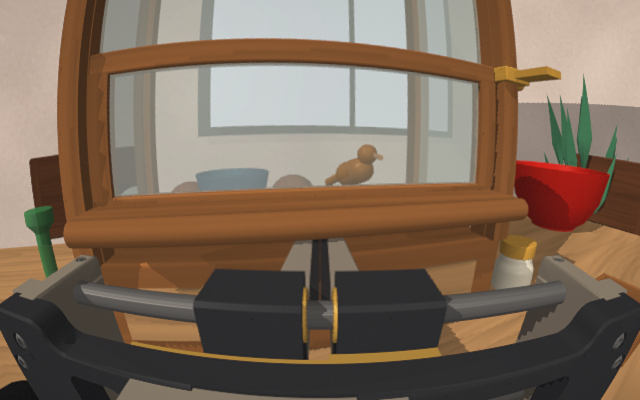

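The fingertips (320,242) now disappear beneath the lip (rows about 200–245), and the force reads about -2.7 N in z, so they are touching it. I'll keep pushing up and check partway.

Run:
```python
from h import *
from workcell import bot
import cv2
np.set_printoptions(precision=3,suppress=True)
r=tool(2,-12).tolist()
X=-.107
for z,v in((.13,.04),(.16,.045),(.19,.045)):
    bot.line_to(w(X,0,z).tolist(),r,v);print(z,bot.current_clock(),bot.current_ee_pos(),bot.current_contact_force())
d={}
for n in("side","wrist"):
    d[n]=bot.read_camera(n);cv2.imwrite(f"pics/{n}4.png",d[n]["pixels"])
pickle.dump(d,open("cams4.pkl","wb"));print(bot.current_clock())
im=d["wrist"]["pixels"];cv2.imwrite("pics/z4.png",cv2.resize(im[100:260,440:600],(600,600),interpolation=cv2.INTER_CUBIC))
```

```text
0.13 11.475 [0.539 0.018 0.131] [-0.356  0.465  0.449]
0.16 12.2917 [0.539 0.018 0.16 ] [0.36  0.621 0.537]
0.19 13.1083 [0.539 0.018 0.19 ] [ 0.487 -0.838  0.704]
13.2083
```

View pics/wrist4.png

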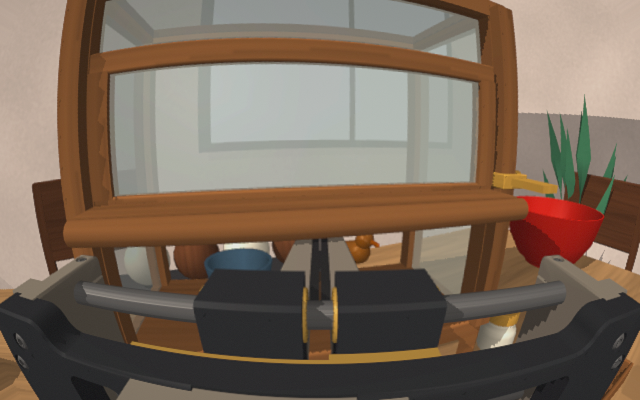

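View pics/z4.png

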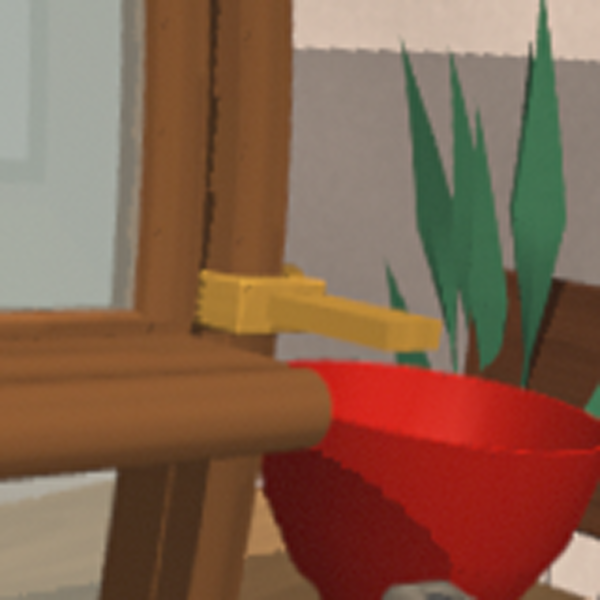

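```bash
cat > m.py <<'E'
from h import *
from scipy.optimize import brentq
n=RC[:,0]
def meas(W,L,R,tips):
    f=lambda X:(cf(onplane(W,*L,w(X,0,0),n,True))-cf(onplane(W,*R,w(X,0,0),n,True)))[1]-.296
    X=brentq(f,-.2,-.05);l=cf(onplane(W,*L,w(X,0,0),n,True));r=cf(onplane(W,*R,w(X,0,0),n,True))
    print("lip plane X",round(X,4),"L",l.round(4),"R",r.round(4),"cam",cf(-np.array(W["R"]).T@W["t"]).round(4))
    for t in tips:
        for dx in(-.006,-.010,-.014):
            print("tip",t,dx,cf(onplane(W,*t,w(X+dx,0,0),n,True)).round(4))
E
python3 - <<'E'
from m import *
d=pickle.load(open("cams4.pkl","rb"));W=d["wrist"]
meas(W,(65,235),(528,207.5),[(440+388/3.75,100+333/3.75),(440+440/3.75,100+337/3.75)])
import cv2
im=W["pixels"];cv2.imwrite("pics/z4l.png",cv2.resize(im[180:260,50:130],(600,600),interpolation=cv2.INTER_CUBIC))
im=d["side"]["pixels"];cv2.imwrite("pics/z4s.png",cv2.resize(im[150:280,240:440],None,fx=4,fy=4,interpolation=cv2.INTER_CUBIC))
E
```

```text
lip plane X -0.1285 L [-0.1285  0.1464  0.2099] R [-0.1285 -0.1496  0.211 ] cam [-0.2765  0.0358  0.2551]
tip (543.4666666666667, 188.8) -0.006 [-0.1345 -0.1585  0.2256]
tip (543.4666666666667, 188.8) -0.01 [-0.1385 -0.153   0.2265]
tip (543.4666666666667, 188.8) -0.014 [-0.1425 -0.1475  0.2273]
tip (557.3333333333334, 189.86666666666667) -0.006 [-0.1345 -0.1781  0.2245]
tip (557.3333333333334, 189.86666666666667) -0.01 [-0.1385 -0.172   0.2253]
tip (557.3333333333334, 189.86666666666667) -0.014 [-0.1425 -0.166   0.2262]
```

View pics/z4l.png

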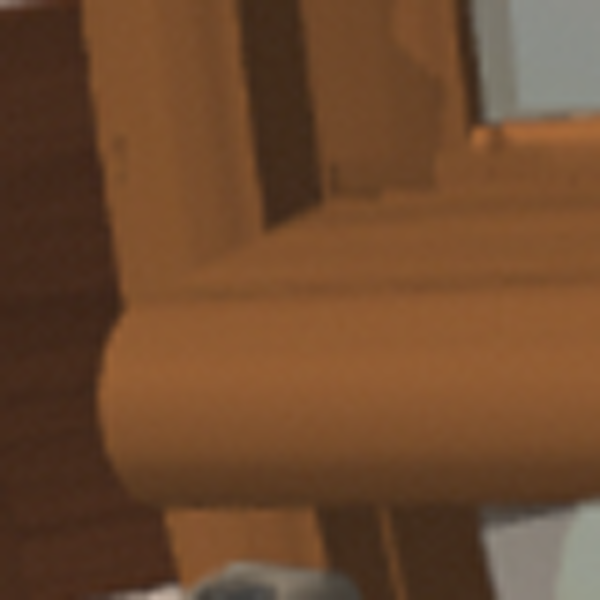

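View pics/z4s.png

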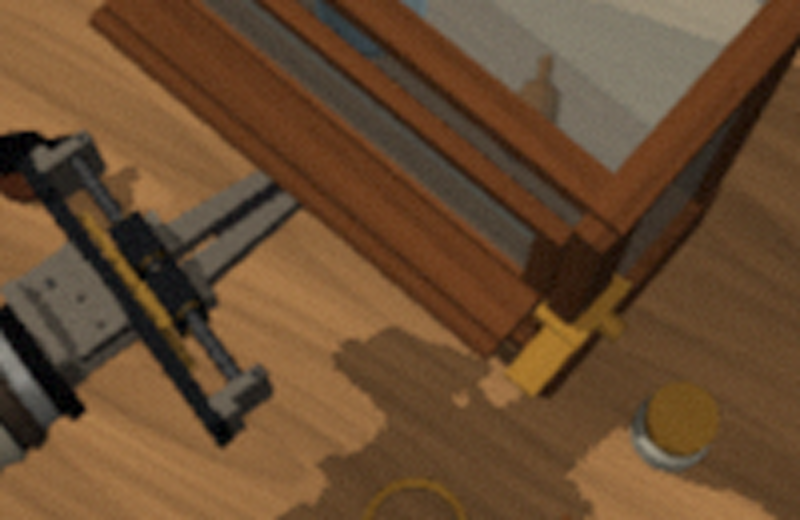

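Run:
```python
from h import *
from workcell import bot
import cv2
np.set_printoptions(precision=4,suppress=True)
r=tool(2,-12).tolist()
X=-.107
for z,v in((.2015,.02),):
    bot.line_to(w(X,0,z).tolist(),r,v);print(z,bot.current_clock(),bot.current_ee_pos(),bot.current_contact_force())
bot.hold(.3)
d={}
for n in("side","wrist","scene"):
    d[n]=bot.read_camera(n);cv2.imwrite(f"pics/{n}5.png",d[n]["pixels"])
d["tcp"]=bot.current_ee_pos();print(d["tcp"])
pickle.dump(d,open("cams5.pkl","wb"));print(bot.current_clock())
im=d["wrist"]["pixels"];cv2.imwrite("pics/z5.png",cv2.resize(im[180:240,490:570],(800,600),interpolation=cv2.INTER_CUBIC))
im=d["side"]["pixels"];cv2.imwrite("pics/z5s.png",cv2.resize(im[215:265,345:425],(800,500),interpolation=cv2.INTER_CUBIC))
```

```text
0.2015 13.9333 [0.5392 0.0183 0.202 ] [ 0.4943 -0.5377 -0.9758]
[0.5392 0.0184 0.2016]
14.3833
```

View pics/z5.png

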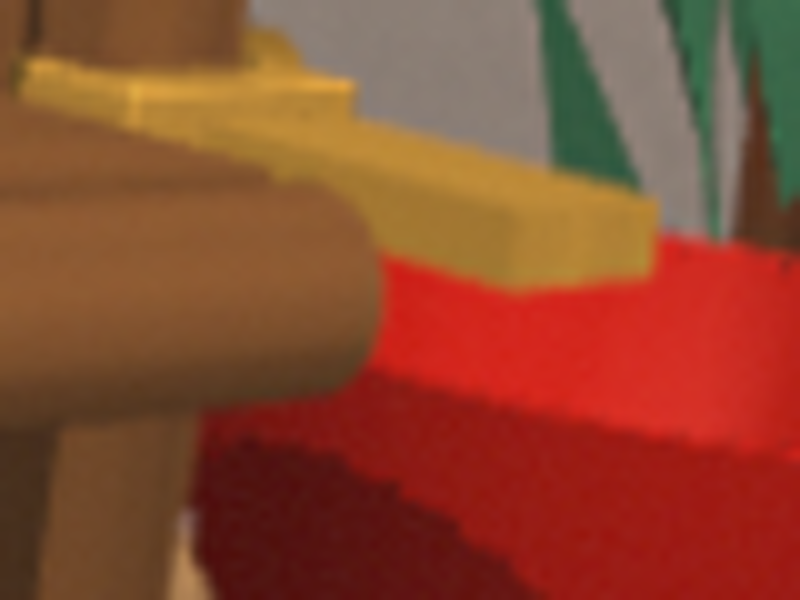

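View pics/z5s.png

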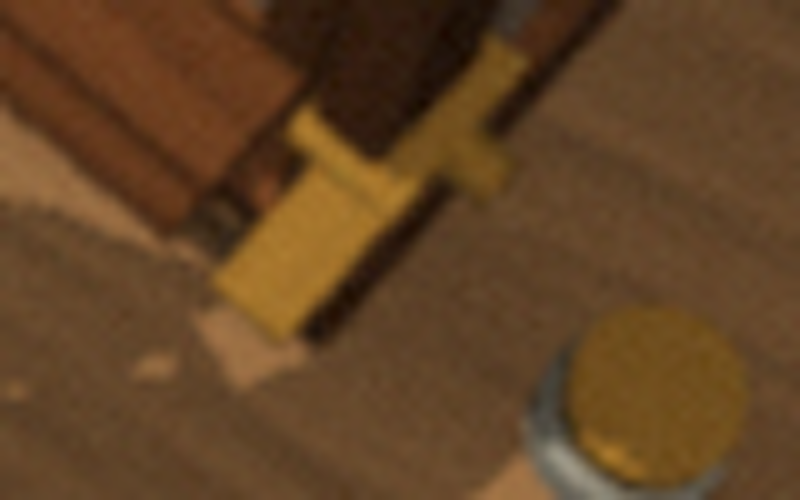

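Run:
```python
from m import *
d=pickle.load(open("cams5.pkl","rb"));W=d["wrist"]
for L,R in(((63.8,235),(528.3,209.3)),((63.3,234),(528.3,208.8))):
  meas(W,L,R,[])
X=-.1285
R_=cf(onplane(W,528.3,209.3,w(X,0,0),n,True))
# tip face edges
def at_y(u,v,y):
    o,dd=ray(W,u,v,True);o=cf(o);dd=RC.T@dd;return o+dd*(y-o[1])/dd[1]
for nm,u,v,y in(("face L mid",541.5,205.0,-.157),("face R mid",555.5,204.0,-.177),("L top",541.7,201.2,-.157),("L bot",541.1,209,-.157),("R top",555.6,200.2,-.177),("R bot",555.4,207.6,-.177)):
    print(nm,at_y(u,v,y-.0015).round(4))
print(R_)
import cv2
im=W["pixels"];cv2.imwrite("pics/z5l.png",cv2.resize(im[200:260,50:130],(800,600),interpolation=cv2.INTER_CUBIC))
```

```text
lip plane X -0.1292 L [-0.1292  0.1467  0.2216] R [-0.1292 -0.1493  0.2212] cam [-0.2764  0.0358  0.2666]
lip plane X -0.1293 L [-0.1293  0.1469  0.2222] R [-0.1293 -0.1491  0.2216] cam [-0.2764  0.0358  0.2666]
face L mid [-0.1345 -0.1585  0.2251]
face R mid [-0.1342 -0.1785  0.2249]
L top [-0.1342 -0.1585  0.2279]
L bot [-0.1347 -0.1585  0.2222]
R top [-0.1337 -0.1785  0.2277]
R bot [-0.1346 -0.1785  0.2221]
[-0.1285     -0.15022339  0.22102039]
```

View pics/z5l.png

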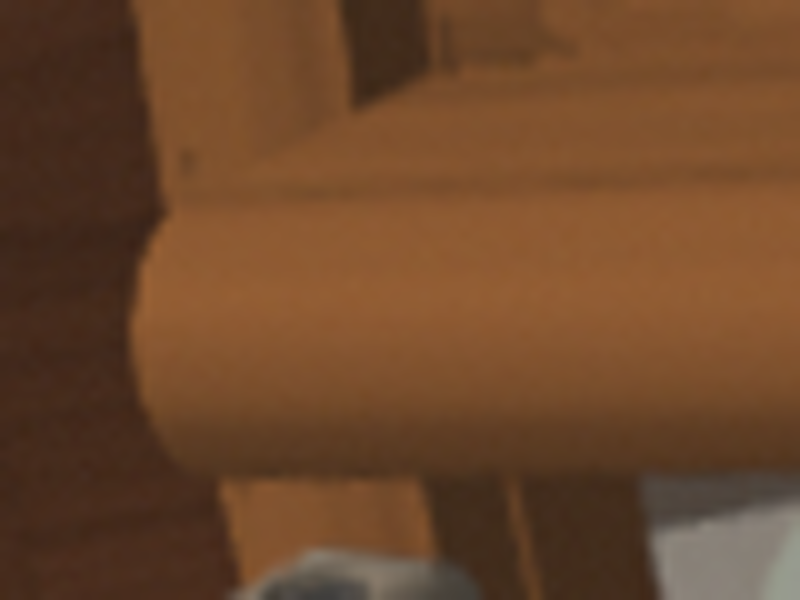

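View pics/scene5.png

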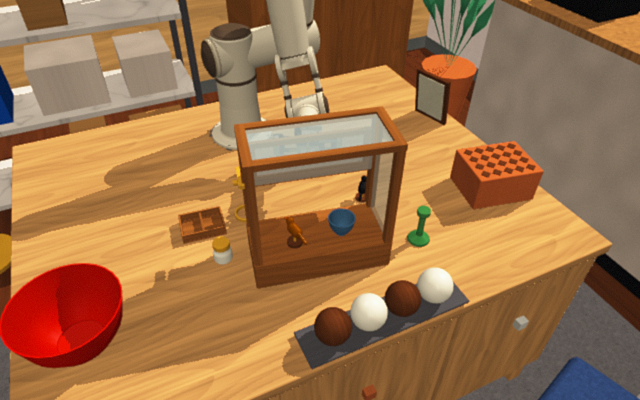

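Run:
```python
from m import *
import cv2
d=pickle.load(open("cams5.pkl","rb"));W=d["wrist"];im=W["pixels"]
# lower edge of the lip by vertical gradient where background is bright (columns 505..520)
for u in (512,515,518,521,430,440,450):
    col=cv2.GaussianBlur(im,(3,3),0)[:,u].astype(int); print(u,[(v,tuple(col[v])) for v in range(214,224)] if u in(515,440) else "")
for u,v in((505,220.9),(512,220.2),(521,219.4)):
    for X in(-.1215-.0021,-.1225-.0021):
        p=cf(onplane(W,u,v,w(X,0,0),n,True));print(u,X,p.round(4),"lip",(p[2]+.0077).round(4))
```

```text
512 
515 [(214, (np.int64(42), np.int64(74), np.int64(116))), (215, (np.int64(40), np.int64(69), np.int64(107))), (216, (np.int64(37), np.int64(64), np.int64(99))), (217, (np.int64(35), np.int64(60), np.int64(93))), (218, (np.int64(34), np.int64(58), np.int64(88))), (219, (np.int64(31), np.int64(51), np.int64(90))), (220, (np.int64(25), np.int64(39), np.int64(102))), (221, (np.int64(20), np.int64(27), np.int64(112))), (222, (np.int64(18), np.int64(23), np.int64(113))), (223, (np.int64(18), np.int64(22), np.int64(102)))]
518 
521 
430 
440 [(214, (np.int64(50), np.int64(90), np.int64(141))), (215, (np.int64(49), np.int64(88), np.int64(138))), (216, (np.int64(49), np.int64(86), np.int64(135))), (217, (np.int64(48), np.int64(85), np.int64(133))), (218, (np.int64(47), np.int64(83), np.int64(130))), (219, (np.int64(45), np.int64(81), np.int64(126))), (220, (np.int64(44), np.int64(78), np.int64(122))), (221, (np.int64(43), np.int64(75), np.int64(118))), (222, (np.int64(41), np.int64(71), np.int64(111))), (223, (np.int64(39), np.int64(66), np.int64(103)))]
450 
505 -0.1236 [-0.1236 -0.1307  0.2126] lip 0.2203
505 -0.1246 [-0.1246 -0.1296  0.2129] lip 0.2206
512 -0.1236 [-0.1236 -0.1385  0.2125] lip 0.2202
512 -0.1246 [-0.1246 -0.1373  0.2128] lip 0.2205
521 -0.1236 [-0.1236 -0.149   0.2123] lip 0.22
521 -0.1246 [-0.1246 -0.1478  0.2126] lip 0.2203
```

Run:
```python
from m import *
from workcell import bot
import cv2
np.set_printoptions(precision=4,suppress=True)
r=tool(2,-12).tolist()
bot.line_to(w(-.107,0,.2055).tolist(),r,.01);bot.hold(.3);print(bot.current_clock(),bot.current_ee_pos(),bot.current_contact_force())
d={}
for n_ in("side","wrist"):
    d[n_]=bot.read_camera(n_);cv2.imwrite(f"pics/{n_}6.png",d[n_]["pixels"])
pickle.dump(d,open("cams6.pkl","wb"));print(bot.current_clock())
im=d["wrist"]["pixels"];cv2.imwrite("pics/z6.png",cv2.resize(im[180:240,490:570],(800,600),interpolation=cv2.INTER_CUBIC))
```

```text
15.2333 [0.5391 0.0183 0.2054] [-0.1278 -0.4068 -1.2722]
15.3333
```

View pics/z6.png

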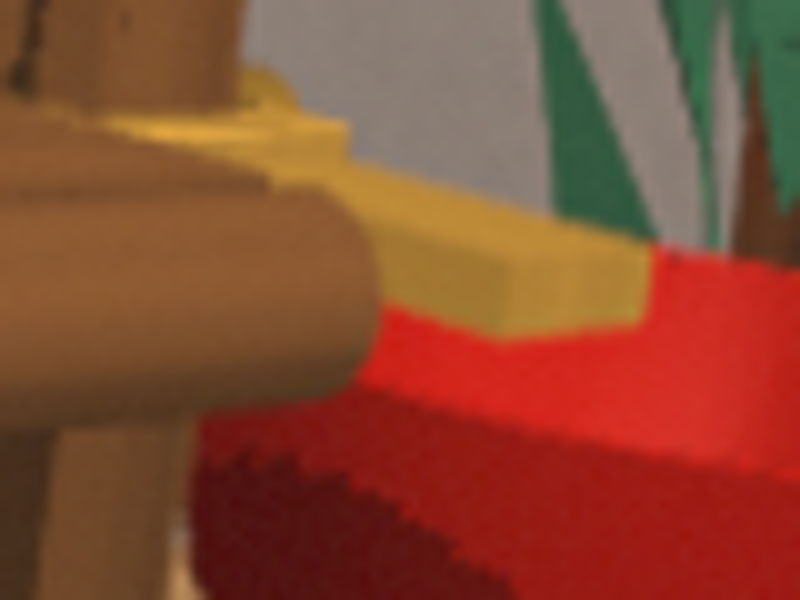

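Run:
```python
from m import *
d=pickle.load(open("cams6.pkl","rb"));W=d["wrist"]
c=lambda x,y:(490+x/10,180+y/10)
meas(W,(63.2,233.5),c(380,297),[])
def at_y(u,v,y):
    o,dd=ray(W,u,v,True);o=cf(o);dd=RC.T@dd;return o+dd*(y-o[1])/dd[1]
for nm,x,yy,y in(("L top",510,262,-.157),("L bot",507,340,-.157),("R top",652,248,-.177),("R bot",646,325,-.177)):
    print(nm,at_y(*c(x,yy),y-.0015).round(4))
for u,v in((505,220.9),(512,220.2),(521,219.4)):
    p=cf(onplane(W,u,v,w(-.1241,0,0),n,True));print(u,p.round(4),"lip",(p[2]+.0077).round(4))
```

```text
lip plane X -0.1293 L [-0.1293  0.1469  0.2262] R [-0.1293 -0.1491  0.2247] cam [-0.2765  0.0358  0.2704]
L top [-0.1343 -0.1585  0.228 ]
L bot [-0.1351 -0.1585  0.2224]
R top [-0.1341 -0.1785  0.228 ]
R bot [-0.1347 -0.1785  0.2221]
505 [-0.1241 -0.1303  0.2165] lip 0.2242
512 [-0.1241 -0.1381  0.2164] lip 0.2241
521 [-0.1241 -0.1486  0.2162] lip 0.2239
```

Run:
```python
from m import *
from workcell import bot
import cv2
np.set_printoptions(precision=4,suppress=True)
r=tool(2,-12).tolist()
bot.line_to(w(-.107,0,.200).tolist(),r,.03)
bot.line_to(w(-.107,0,.153).tolist(),r,.08);print(bot.current_clock(),bot.current_ee_pos(),bot.current_contact_force())
d={"wrist":bot.read_camera("wrist")};im=d["wrist"]["pixels"]
pickle.dump(d,open("cams7.pkl","wb"));print(bot.current_clock())
cv2.imwrite("pics/wrist7.png",im)
cv2.imwrite("pics/z7.png",cv2.resize(im[110:170,490:570],(800,600),interpolation=cv2.INTER_CUBIC))
```

```text
16.4083 [0.5393 0.0184 0.1533] [-0.7878 -0.6734 -0.2186]
16.4583
```

View pics/wrist7.png

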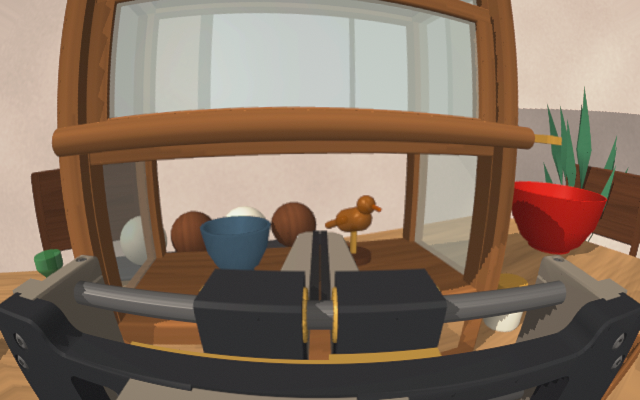

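View pics/z7.png

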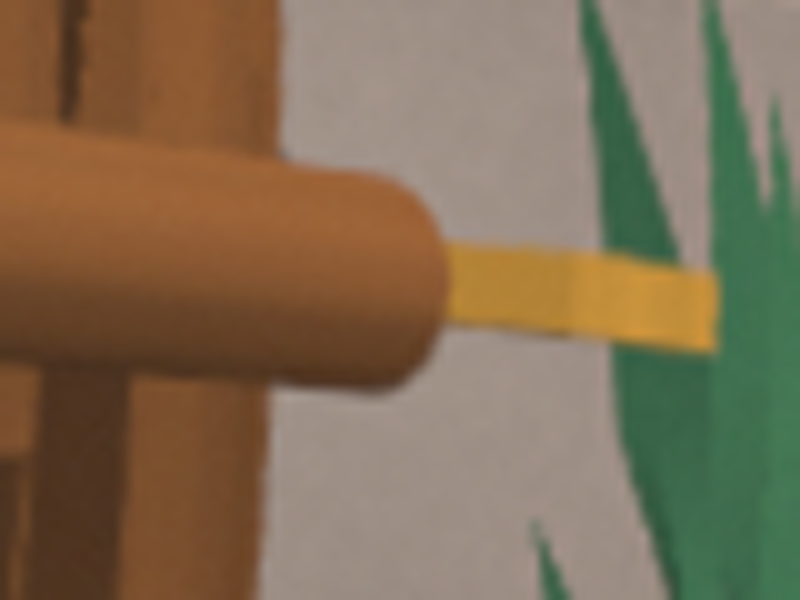

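Run:
```python
from m import *
d=pickle.load(open("cams7.pkl","rb"));W=d["wrist"]
c=lambda x,y:(490+x/10,110+y/10)
print("cam",cf(-np.array(W["R"]).T@W["t"]).round(4))
for nm,x,y,X in(("lip top",340,170,-.1225),("lip bot",340,389,-.1225),("nose",447,283,-.1293),("tongue side top",500,246,-.130),("tongue side bot",500,328,-.130),("tip face L top",570,250,-.1345),("L bot",570,335,-.1345),("R top",718,272,-.1345),("R bot",716,352,-.1345)):
    print(nm,cf(onplane(W,*c(x,y),w(X,0,0),n,True)).round(4))
```

```text
cam [-0.2764  0.0358  0.2182]
lip top [-0.1225 -0.1441  0.2312]
lip bot [-0.1225 -0.1452  0.2156]
nose [-0.1293 -0.149   0.2239]
tongue side top [-0.13   -0.1545  0.227 ]
tongue side bot [-0.13   -0.155   0.2212]
tip face L top [-0.1345 -0.1575  0.2272]
L bot [-0.1345 -0.158   0.2212]
R top [-0.1345 -0.1781  0.2274]
R bot [-0.1345 -0.1783  0.2214]
```

Run:
```python
from m import *
from workcell import bot
import cv2
np.set_printoptions(precision=3,suppress=True)
r=tool(2,-12).tolist()
bot.line_to(w(-.17,0,.153).tolist(),r,.08)
bot.line_to(w(-.175,0,.18).tolist(),r,.08);print(bot.current_clock(),bot.current_ee_pos())
d={"wrist":bot.read_camera("wrist")};cv2.imwrite("pics/wrist8.png",d["wrist"]["pixels"])
q=np.array(bot.current_joints());q[0]=.9;bot.set_joints(q.tolist())
for n_ in("side","scene"):
    d[n_]=bot.read_camera(n_);cv2.imwrite(f"pics/{n_}8.png",d[n_]["pixels"])
pickle.dump(d,open("cams8.pkl","wb"));print(bot.current_clock(),bot.current_contact_force())
```

```text
17.8833 [0.473 0.032 0.18 ]
19.2167 [ 0.919 -0.295  0.325]
```

View pics/wrist8.png

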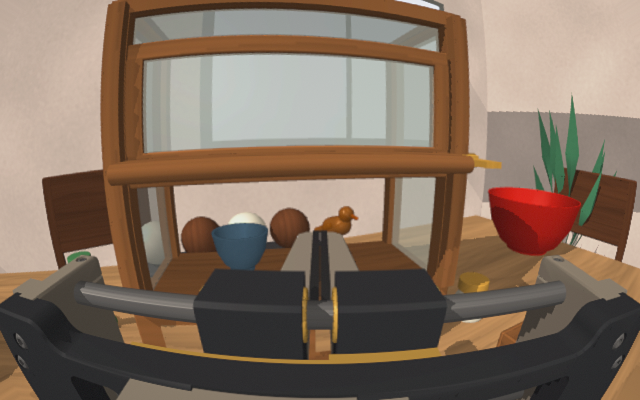

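View pics/side8.png

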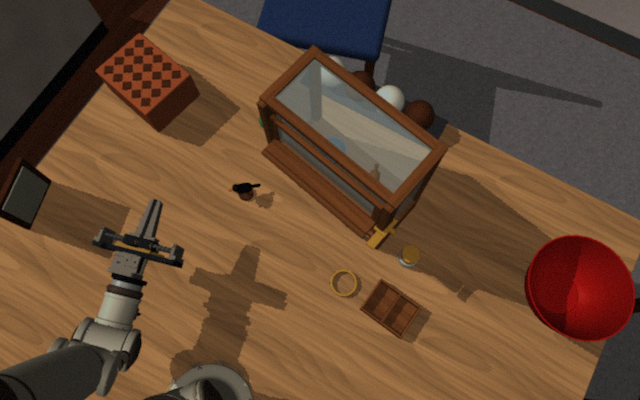

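View pics/scene8.png

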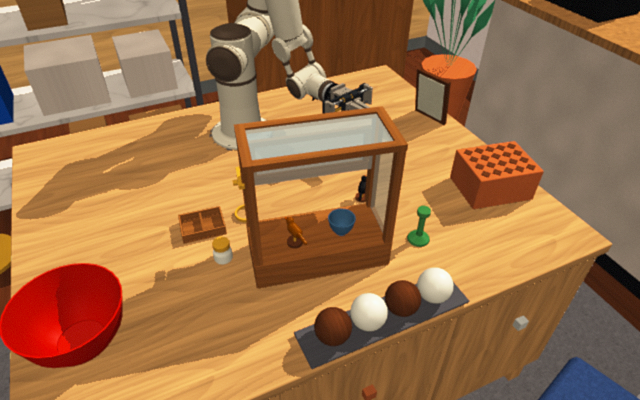

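The window is standing with its lip (rows about 152–183) in line with the brass tongue at (485,161). The bird (246,190), bangle (344,283), tray, jar, candlestick, case bird and bowl look to be in their original positions, and the hand is clear of everything.

Run:
```python
from workcell import bot
bot.hold(.3);bot.job_done();print(bot.current_clock())
```

```text
the job is handed in; nothing more can be done
the job is handed in; nothing more can be done
```

The window is up, its lip level with the brass marker to within about 1 mm, and I handed the job in shortly after 19.2 s on the clock. I pushed with closed fingertips under the middle of the lip, then lowered the hand, backed out and swung clear.

- **Height:** with the hand off and the wrist camera near lip height, the lip's mid-height measured 223.4–223.9 mm and the marker 224.2 mm. While still pushing, from a higher view, the lip read 224–225.5 mm and the marker 225.2 mm.
- **Case position:** my first estimate of where the case stood disagreed between views by up to about 9 mm. I set the final height by comparing lip and marker in the same picture, so this should not affect it.
- **Disturbance:** in the last side and scene pictures I saw no movement of the ornaments. The marker's measured height stayed within about 1 mm throughout, apart from one rough early reading that was about 4 mm lower.
- **Force:** the readings I took at each stop while pushing were under 3 N.

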